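# Lay a straightedge along a cylinder head's gasket face

### The arm

A 6-joint arm with a two-finger parallel gripper is mounted at the origin on the work surface. World frame = base frame: x ahead of the robot, y to its left, z up, the work surface at z = 0. Lengths are in m, angles in rad, forces in N, time in s.
With the tool pointing down it reaches from about 0.325 to 0.9 m from the base axis. Payload 3.5 kg.
Tool frame: the origin (TCP) lies between the finger pads; the fingertips stand 11 mm ahead of it and the grasp point (between the pads) lies 8 mm behind it; y points along the fingers, x is the direction in which the jaws open and shut, and the axes are right-handed (so a half turn about y gives the same grasp; the last joint's range is limited). The gripper opens to 85 mm and grips with 20 to 120 N. Pads are 22 mm wide; open, the fingers measure 114 mm over their backs; the gripper's body (76 mm by 85 mm) begins 54 mm behind the grasp point. The pads swing forward as they close: fully open they stand 13 mm farther back than shut.
Start: joints at [-1.415, 0.276, -0.026, 1.268, 0, 1.467], TCP at [0.16, -0.604, 0.242] pointing down, gripper open.
Joint ranges: [-3.12, 3.12], [-0.85, 1.88], [-1.08, 1.24], [-1.95, 2.15], [-1.57, 1.53], [-3.14, 3.14]. Speed limits (rad/s): [2.57, 2.57, 3.14, 3.14, 3.14, 3.14].

### API

Orientations are given as a unit quaternion [x, y, z, w].
In Python, from rig import telemetry, read_camera, bot gives the robot as it stands.
- The arm moves only by the tool play_rows, never from a script. Its argument "plan" is a list of rows, each an object with "xyz": the shift along the tool's x, y, z in units of 25 mm (1.0 is 25 mm), a list of three; "twist": the turn about the tool's y in units of 5 degrees (1.0 is 5 degrees); "claw": the finger opening in mm, from 0 to 85.4. In form: [{"xyz": [dx, dy, dz], "twist": twist, "claw": claw}, ...]. A call has 1 to 5 rows; each row is the pose to reach, as a shift and turn from the pose measured when the call began, along the tool's axes at that moment; what a row does not reach only later rows make up. A row lasts 1/10 s, in which the tool goes at most 50 mm and 8.59 degrees, less where a joint would pass 70% of its speed; a pose out of reach is approached as far as the arm can. A call with a gripper value outside its range is refused whole. The fingers move at their own pace and stop on an object; "squeeze" is the grip in N (left out, the last holds). Time passes only in rows, so rows that repeat a pose let the fingers close. It gives the time, the measured TCP pose, the force and the opening at its end, in the units of the state.
- telemetry.get_state(): the state, without advancing time (a new reading comes with each control period).
- read_camera(name): name is "side" or "top"; returns a dict with "color" (480x640x3 uint8, red, green, blue), "K" (3x3 intrinsics, pixels), "dist" ([k1, k2, p1, p2, k3] as OpenCV has them; the pictures are not rectified), "extrinsics" (4x4, takes a point from camera to world coordinates). Camera axes: x right, y down, z forward; pixel columns grow to the right and rows downward; lengths in m; the calibration is good to about 2 mm. A picture is of the moment at which its call begins. There is no depth.
- bot.finish_job(): hands the job in, once; it reports no verdict.
The state is a dict: "t": time; "joints": joint angles; "joint_velocities": joint speeds; "tau": joint torques, N m; "position": TCP position; "ee_rot": TCP orientation; "force": force on the tool from outside, world axes, zero at the start; "moment": the same for the moment, N m; "grip_width": finger opening in m.
Only numpy, scipy, OpenCV 4.12 (cv2) and the standard library are available. Lean on these libraries where they do the work, as an engineer would, in place of code of your own. Each camera call takes 0.05 s, during which the arm holds its last target.

### The job

Set the cylinder head up for its warp check: take the steel straightedge off its wooden cradle and lay it flat on the bench along the foot of the head's gasket face, bright ground edge to the face and sticking out past both ends of it. Press it lightly home so that the edge bears on the face along the whole length, then let go and leave it flush. Do not shift the head, and leave the mug, the wrench and the oil bottle where they are.

Things in the scene. Friction and masses are not known exactly. Their poses are not given: they have to be found in the camera images.
- bar_mid (a point): Centre of the straightedge, a rigid steel bar 240 mm long (its x axis), 30 mm wide (y), 12 mm thick (z up), about 0.55 kg, with a plain flat top. It starts lying flat on the cradle. Its -y edge is bright ground steel, the working edge; along its +y edge runs a black strip 8 mm wide. Lying on the bench it slides under about 2 to 5 N (more as a push starts).
- edge_a (a point): Point on the straightedge's working edge, half-way up, 95 mm from the middle towards its -x end (bar frame: -95, -15, 0 mm from bar_mid). Axes as bar_mid.
- edge_b (a point): Point on the straightedge's working edge, half-way up, 95 mm from the middle towards its +x end (bar frame: 95, -15, 0 mm from bar_mid). Axes as bar_mid.
- head: Grey cast aluminium cylinder head standing loose on the bench on its side: 200 mm long (its x axis), 75 wide (y), 64 high (67 at the port rims), about 2.4 kg. Origin: centre of its underside. The bright gasket face, with two round dark chambers, is the upright plane at y = +37.5 mm, down to the bench. The other side is ribbed (to y = -48 mm). Slides if pushed above about 11 N.
- face_a (a point): Point on the gasket face's upright edge at the head's -x end, half-way up (head frame: -100, 37.5, 32 mm). Axes as head.
- face_b (a point): Point on the gasket face's upright edge at the head's +x end, half-way up (head frame: 100, 37.5, 32 mm). Axes as head.
- cradle: Wooden cradle fixed to the bench: two cross bars, each 22 mm (x) by 70 mm (y) and 25 mm high, at x = -75 and +75 mm, joined by an 8 mm high strip. Origin: centre of its underside. The straightedge starts across the two bars, its underside 25 mm above the bench; between the bars its middle is free.
- mug: Steel mug, 72 mm across, 85 mm high, handle on its +y side. Origin: centre of its underside. Bystander.
- wrench: Steel wrench, 160 mm long, lying flat on the bench along its x axis. Bystander.
- can: Blue oil bottle with a black cap, 54 mm across, 130 mm high, upright. Origin: centre of its underside. Bystander.
Mind the look-alikes: they are no part of the job. What is meant by the head is not green, and is the smaller of those in its own colour. What is shaped like the part that bears bar_mid but red is not meant.

How it is judged:
By the outcome, as a careful person would: the job done as asked, in the order asked, and still so for the second after the job is handed in, with the robot touching nothing.
It also fails if it takes over 58 s, if anything falls off the work surface, if the arm or the gripper's body presses on something with over 40 N, if the wrist force passes 120 N, or if a joint passes its speed limit or range.

## Working session

There is one attempt and no reset: what is moved stays moved. The work goes in short steps, Python scripts to look and compute and a tool call to move; the robot and the scene stay as the last step left them, time stands still between calls to the robot, and variables do not carry over. Pictures are saved under pics/ and viewed, and the job is handed in when it is done.

Besides the shell and the picture viewer there is one more tool, called after "Call:" by a JSON object that holds its "method" and its "body". play_rows: Moves the arm, as the interface text tells. Its arguments: {"type":"object","properties":{"plan":{"type":"array","items":{"type":"object","properties":{"xyz":{"type":"array","items":{"type":"number"}},"twist":{"type":"number"},"claw":{"type":"number"}}}},"squeeze":{"type":"number"}},"required":["plan"]}

```bash
ls; mkdir -p pics
python3 - <<'E'
from rig import telemetry, read_camera, bot
import cv2,numpy as np
for n in("side","top"):
    c=read_camera(n); cv2.imwrite(f"pics/{n}0.png",c["color"][...,::-1]); np.savez(f"{n}0.npz",**c)
    print(n,c["K"].round(1).tolist(),np.round(c["dist"],4),c["extrinsics"].round(3).tolist())
s=telemetry.get_state();print(s)
E
```

```text
pics
side [[438.9, 0.0, 314.2], [0.0, 438.9, 234.3], [0.0, 0.0, 1.0]] [-0.008  0.     0.     0.     0.   ] [[-0.995, -0.081, 0.054, 0.465], [-0.096, 0.719, -0.688, 0.654], [0.017, -0.69, -0.723, 0.843], [0.0, 0.0, 0.0, 1.0]]
top [[461.5, 0.0, 320.1], [0.0, 461.5, 230.6], [0.0, 0.0, 1.0]] [-0.101  0.     0.     0.     0.   ] [[0.055, -0.978, 0.2, 0.32], [-0.998, -0.053, 0.017, -0.095], [-0.006, -0.2, -0.98, 1.102], [0.0, 0.0, 0.0, 1.0]]
{'t': 0.1, 'joints': array([-1.41540645e+00,  2.77059045e-01, -2.77321134e-02,  1.26800141e+00,
        1.81805922e-05,  1.46738772e+00]), 'joint_velocities': array([-0.00065535, -0.00273691,  0.00440858,  0.00055934,  0.00081475,
        0.00133684]), 'tau': array([-1.69542900e-04, -4.46707928e+01,  2.96129662e+01,  8.49962962e-03,
       -4.95057077e-05,  4.02397305e-06]), 'position': array([ 0.15983432, -0.60351661,  0.24127566]), 'ee_rot': array([-0.55984814,  0.43180781, -0.43079293,  0.56082931]), 'force': array([0.11280401, 0.20705703, 0.24746287]), 'moment': array([ 0.01422169, -0.02138105,  0.03525297]), 'grip_width': 0.0853270702548532}
```

View pics/top0.png

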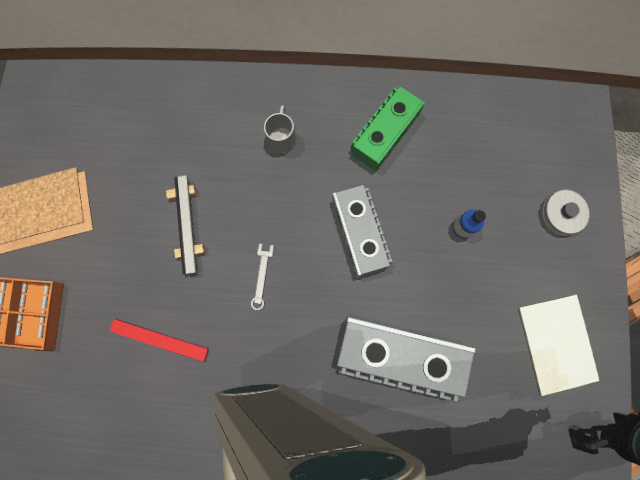

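View pics/side0.png

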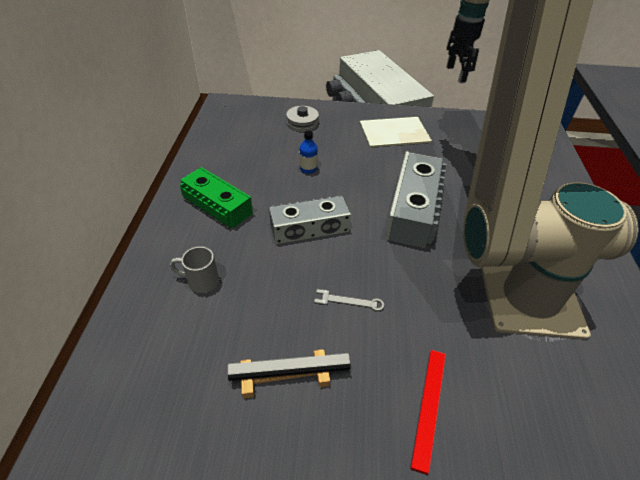

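The possible heads are the green one at top-view (388,127), the small grey one at (362,230) and the large grey one at (405,358). The small grey one fits: not green, and the smaller of the greys. For the straightedge, the steel bar on the cradle is at (186,225), and the red bar at (160,340) is the decoy. I'll confirm with an enlarged crop.

```bash
cat > h.py <<'E'
import numpy as np,cv2
def load(n,tag="0"): return dict(np.load(f"{n}{tag}.npz"))
def ray(c,uv,z):
    uv=np.asarray(uv,float).reshape(-1,1,2)
    p=cv2.undistortPoints(uv,c["K"],c["dist"]).reshape(-1,2)
    d=np.c_[p,np.ones(len(p))]@c["extrinsics"][:3,:3].T; o=c["extrinsics"][:3,3]
    return o+d*((z-o[2])/d[:,2])[:,None]
E
python3 - <<'E'
from h import *
a=cv2.imread("pics/top0.png"); b=cv2.imread("pics/side0.png")
A=cv2.resize(a[165:325,145:415],None,fx=2.9,fy=2.9,interpolation=cv2.INTER_CUBIC)
B=np.hstack([cv2.resize(b[340:405,220:360],(400,186),interpolation=cv2.INTER_CUBIC),cv2.resize(b[185:250,255:395],(400,186),interpolation=cv2.INTER_CUBIC)])
cv2.imwrite("pics/cropA.png",A);cv2.imwrite("pics/cropB.png",B)
E
```

```text
(no output)
```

View pics/cropA.png

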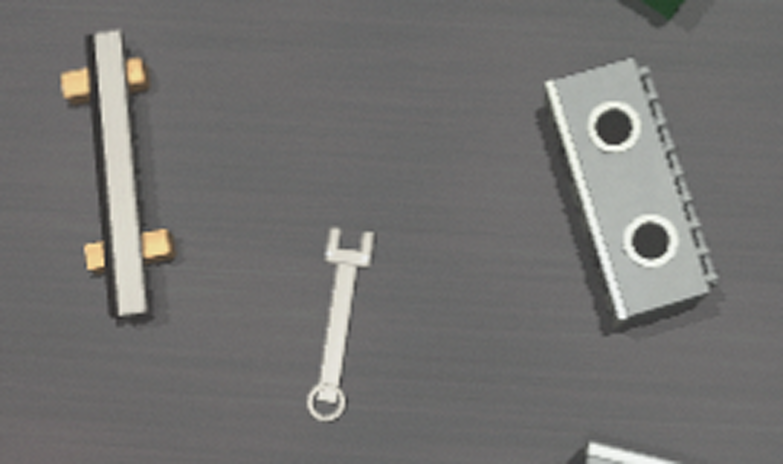

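View pics/cropB.png

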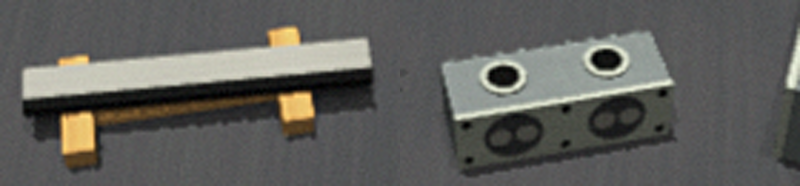

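The crop confirms it. The small grey head at (362,230) has its chambered gasket face on the left (+y), and the bar's black strip is also on +y, so the bright edge already faces the head. Now I'll measure.

Run:
```python
from h import *
from scipy.spatial.transform import Rotation as R
def mask(c,roi,lo,hi,sat=40):
    h=cv2.cvtColor(c["color"],cv2.COLOR_RGB2HSV); m=((h[...,2]>=lo)&(h[...,2]<=hi)&(h[...,1]<=sat)).astype(np.uint8)
    z=np.zeros_like(m); x0,y0,x1,y1=roi; z[y0:y1,x0:x1]=m[y0:y1,x0:x1]
    cs,_=cv2.findContours(z,cv2.RETR_EXTERNAL,cv2.CHAIN_APPROX_NONE); return max(cs,key=cv2.contourArea)
def rep(name,cnt,c,z):
    w=ray(c,cnt.reshape(-1,2),z)[:,:2].astype(np.float32)
    r=cv2.minAreaRect(w*1000); b=cv2.boxPoints(r); d1=b[1]-b[0];d2=b[2]-b[1]
    L=d1 if np.linalg.norm(d1)>np.linalg.norm(d2) else d2
    if L[0]<0:L=-L
    print(name,"c",np.round(r[0],1),"size",np.round(r[1],1),"ang",np.degrees(np.arctan2(L[1],L[0])).round(2)); print(b.round(1).tolist())
t=load("top");s=load("side")
print(t["color"][225,170:205].tolist())
print(t["color"][240,335:352].tolist())
for lo in(120,140): rep(f"bar top cam {lo}",mask(t,(160,165,215,290),lo,255),t,.037)
rep("bar side",mask(s,(215,335,365,385),120,255),s,.037)
for lo in(95,110): rep("head top",mask(t,(325,170,400,290),lo,255),t,.064)
rep("wrench",mask(t,(245,235,280,315),120,255),t,.005)
h=cv2.cvtColor(t["color"],cv2.COLOR_RGB2HSV)
```

```text
[[110, 109, 109], [111, 111, 109], [110, 110, 109], [112, 112, 111], [109, 108, 106], [110, 110, 109], [111, 111, 111], [113, 110, 110], [77, 77, 77], [57, 55, 54], [59, 57, 56], [117, 114, 109], [213, 209, 199], [215, 211, 198], [215, 211, 200], [216, 212, 201], [213, 210, 198], [215, 213, 200], [217, 214, 202], [215, 211, 202], [183, 181, 172], [87, 84, 82], [72, 73, 69], [86, 86, 84], [86, 87, 87], [92, 90, 91], [96, 96, 95], [94, 93, 93], [104, 103, 103], [109, 108, 107], [107, 106, 105], [105, 106, 105], [107, 108, 106], [107, 106, 106], [107, 106, 106]]
[[111, 111, 111], [111, 110, 111], [110, 110, 109], [111, 109, 109], [111, 109, 110], [97, 96, 96], [73, 73, 71], [73, 73, 72], [73, 73, 71], [75, 74, 73], [82, 82, 78], [83, 84, 79], [143, 146, 139], [221, 223, 218], [239, 241, 236], [212, 217, 209], [165, 168, 165]]
bar top cam 120 c [539.9 245.5] size [243.2  23.8] ang 11.62
[[418.29998779296875, 232.6999969482422], [423.1000061035156, 209.3000030517578], [661.4000244140625, 258.29998779296875], [656.5999755859375, 281.70001220703125]]
bar top cam 140 c [539.4 245.6] size [24
[... 209 characters left out ...]
1.57
[[420.29998779296875, 231.5], [425.0, 208.60000610351562], [660.7000122070312, 256.79998779296875], [656.0, 279.79998779296875]]
head top c [ 543.8 -175.1] size [280.3 175.2] ang 3.03
[[399.20001220703125, -95.0], [408.5, -270.0], [688.4000244140625, -255.1999969482422], [679.2000122070312, -80.19999694824219]]
head top c [ 541.3 -176.8] size [211.  173.5] ang 4.77
[[428.8999938964844, -99.0999984741211], [443.3999938964844, -272.1000061035156], [653.5999755859375, -254.5], [639.2000122070312, -81.5999984741211]]
wrench c [425.   60.3] size [ 38.7 160.2] ang -5.12
[[343.3999938964844, 48.20000076293945], [503.0, 33.900001525878906], [506.5, 72.5], [346.8999938964844, 86.69999694824219]]
```

Run:
```python
from h import *
from rig import telemetry
from scipy.spatial.transform import Rotation as R
t=load("top");s=load("side")
def face(c,roi,lo,name,byrow):
    # bright rim strip: fit outermost edge subpixel
    g=cv2.cvtColor(c["color"],cv2.COLOR_RGB2GRAY).astype(float); x0,y0,x1,y1=roi; P=[]
    if byrow:
        for y in range(y0,y1):
            r=g[y,x0:x1]; k=np.where(r>lo)[0]
            if len(k) and k[0]>0: i=k[0]; P.append((x0+i-1+(lo-r[i-1])/(r[i]-r[i-1]),y))
    else:
        for x in range(x0,x1):
            r=g[y0:y1,x]; k=np.where(r>lo)[0]
            if len(k) and k[-1]<len(r)-1: i=k[-1]; P.append((x,y0+i+(r[i]-lo)/(r[i]-r[i+1])))
    w=ray(c,P,.064)[:,:2]*1000
    v=cv2.fitLine(w.astype(np.float32),cv2.DIST_HUBER,0,.5,.01,.01).ravel(); d=v[:2]*np.sign(v[0]); q=v[2:]
    n=np.array([-d[1],d[0]]); res=(w-q)@n; ok=abs(res)<2; tt=(w-q)@d
    print(name,len(P),"ang",np.degrees(np.arctan2(d[1],d[0])).round(2),"ends",(q+d*tt[ok].min()).round(1),(q+d*tt[ok].max()).round(1),"len",np.ptp(tt[ok]).round(1),"res",res[ok].std().round(2))
face(t,(325,185,375,283),150,"head top",True)
face(s,(262,195,360,238),140,"head side",False)
h=cv2.cvtColor(t["color"],cv2.COLOR_RGB2GRAY); m=np.zeros_like(h); m[180:285,330:400]=(h[180:285,330:400]>128)
cs,_=cv2.findContours(m,cv2.RETR_EXTERNAL,cv2.CHAIN_APPROX_NONE); c=max(cs,key=cv2.contourArea)
w=ray(t,c.reshape(-1,2),.064)[:,:2]*1000; r=cv2.minAreaRect(w.astype(np.float32)); print(r,cv2.boxPoints(r).round(1).tolist())
st=telemetry.get_state(); M=R.from_quat(st["ee_rot"]).as_matrix(); print(M.round(3).tolist())
```

```text
head top 90 ang 19.66 ends [ 437.  -166.8] [ 623.1 -100.4] len 197.6 res 0.22
head side 81 ang 19.62 ends [ 438.3 -168.2] [ 624.7 -101.7] len 198.0 res 0.27
((543.6541748046875, -173.0171661376953), (201.09954833984375, 85.06048583984375), 19.677791595458984) [[434.70001220703125, -166.8000030517578], [463.29998779296875, -246.89999389648438], [652.7000122070312, -179.1999969482422], [624.0, -99.0999984741211]]
[[0.256, -0.0, 0.967], [-0.967, 0.002, 0.256], [-0.002, -1.0, 0.0]]
```

```bash
cat > go.py <<'E'
import sys,numpy as np
from rig import telemetry
from scipy.spatial.transform import Rotation as R
s=telemetry.get_state(); M=R.from_quat(s["ee_rot"]).as_matrix()
x,y,z,yaw=map(float,sys.argv[1:5])   # yaw of tool z, deg
d=np.array([x,y,z])-s["position"]; cy=np.degrees(np.arctan2(M[1,2],M[0,2])); dy=(yaw-cy+180)%360-180
print("t",round(s["t"],2),"pos",s["position"].round(4),"yaw",cy.round(2),"F",s["force"].round(1),"w",round(s["grip_width"]*1e3,1),"J",s["joints"].round(2))
print("xyz units",(M.T@d/.025).round(2),"twist units",round(-dy/5,2),"tilt",M[2,1].round(4))
E
python3 go.py .539 .249 .16 191.6
```

```text
t 0.1 pos [ 0.1598 -0.6035  0.2413] yaw 14.83 F [0.1 0.2 0.2] w 85.3 J [-1.42  0.28 -0.03  1.27  0.    1.47]
xyz units [-29.08   3.31  23.39] twist units -35.35 tilt -1.0
```

Call:
{"method": "play_rows", "body": {"plan": [{"xyz": [-29,0,23.4],"twist": -8.5,"claw": 60},{"xyz": [-29,0,23.4],"twist": -8.5,"claw": 60},{"xyz": [-29,0,23.4],"twist": -8.5,"claw": 60},{"xyz": [-29,0,23.4],"twist": -8.5,"claw": 60},{"xyz": [-29,0,23.4],"twist": -8.5,"claw": 60}]}}

```text
t: 0.6
position: [0.262, -0.3737, 0.2419]
ee_rot: [-0.678, 0.198, -0.197, 0.68]
force: [1.6, 0.5, 0.6]
grip_width: 0.0598
```

```bash
python3 go.py .539 .249 .16 191.6
```

```text
t 0.6 pos [ 0.262  -0.3737  0.2419] yaw 57.63 F [1.6 0.5 0.6] w 59.8 J [-1.1  -0.02 -0.37  1.23  0.    1.03]
xyz units [-3.97  3.34 26.96] twist units -26.79 tilt -1.0
```

Call:
{"method": "play_rows", "body": {"plan": [{"xyz": [-4,0,27],"twist": -8.5,"claw": 60},{"xyz": [-4,0,27],"twist": -8.5,"claw": 60},{"xyz": [-4,0,27],"twist": -8.5,"claw": 60},{"xyz": [-4,0,27],"twist": -8.5,"claw": 60},{"xyz": [-4,0,27],"twist": -8.5,"claw": 60}]}}

```text
t: 1.1
position: [0.3631, -0.1453, 0.2427]
ee_rot: [-0.703, -0.064, 0.064, 0.705]
force: [0.6, -0.7, 0.2]
grip_width: 0.0602
```

```bash
python3 go.py .539 .249 .16 191.6
```

```text
t 1.1 pos [ 0.3631 -0.1453  0.2427] yaw 100.45 F [ 0.6 -0.7  0.2] w 60.2 J [-0.55 -0.15 -0.48  1.24  0.    0.84]
xyz units [ 9.78  3.35 14.22] twist units -18.23 tilt -1.0
```

Call:
{"method": "play_rows", "body": {"plan": [{"xyz": [9.8,0,14.2],"twist": -8.5,"claw": 60},{"xyz": [9.8,0,14.2],"twist": -8.5,"claw": 60},{"xyz": [9.8,0,14.2],"twist": -8.5,"claw": 60},{"xyz": [9.8,0,14.2],"twist": -8.5,"claw": 60},{"xyz": [9.8,0,14.2],"twist": -8.5,"claw": 60}]}}

```text
t: 1.6
position: [0.4651, 0.0832, 0.2432]
ee_rot: [-0.631, -0.318, 0.317, 0.633]
force: [0.9, -0.5, 0.0]
grip_width: 0.0601
```

```bash
python3 go.py .539 .249 .16 191.6
```

```text
t 1.6 pos [0.4651 0.0832 0.2432] yaw 143.32 F [ 0.9 -0.5  0. ] w 60.1 J [ 0.04  0.   -0.34  1.23  0.    0.68]
xyz units [7.08 3.34 1.59] twist units -9.66 tilt -1.0
```

Call:
{"method": "play_rows", "body": {"plan": [{"xyz": [7.1,3.3,1.6],"twist": -8.5,"claw": 60},{"xyz": [7.1,3.3,1.6],"twist": -8.5,"claw": 60},{"xyz": [7.1,3.3,1.6],"twist": -8.5,"claw": 60},{"xyz": [7.1,3.3,1.6],"twist": -8.5,"claw": 60},{"xyz": [7.1,3.3,1.6],"twist": -9.65,"claw": 60}]}}

```text
t: 2.1
position: [0.5386, 0.2534, 0.1568]
ee_rot: [-0.469, -0.527, 0.528, 0.473]
force: [-1.0, -0.4, 0.6]
grip_width: 0.0601
```

```bash
python3 go.py .539 .249 .06 191.6
```

```text
t 2.1 pos [0.5386 0.2534 0.1568] yaw -173.47 F [-1.  -0.4  0.6] w 60.1 J [ 0.33  0.28 -0.2   1.09  0.    0.22]
xyz units [-0.19  3.87 -0.01] twist units -1.01 tilt -1.0
```

Call:
{"method": "play_rows", "body": {"plan": [{"xyz": [-0.2,1.5,0],"twist": -1.0,"claw": 60},{"xyz": [-0.2,3,0],"twist": -1.0,"claw": 60},{"xyz": [-0.2,3.85,0],"twist": -1.0,"claw": 60},{"xyz": [-0.2,3.85,0],"twist": -1.0,"claw": 60}]}}

```text
t: 2.5
position: [0.5347, 0.2474, 0.0562]
ee_rot: [-0.444, -0.545, 0.551, 0.451]
force: [-1.5, -0.8, -0.3]
grip_width: 0.0601
```

```bash
python3 - <<'E'
from rig import read_camera
import cv2
a=read_camera("top")["color"][...,::-1];b=read_camera("side")["color"][...,::-1]
cv2.imwrite("pics/g1.png",cv2.hconcat([cv2.resize(a[160:300,130:270],(400,400)),cv2.resize(b[280:420,220:360],(400,400))]))
E
python3 go.py .539 .249 .037 191.6
```

```text
t 2.6 pos [0.5384 0.2485 0.0603] yaw -168.47 F [ 0.3  0.  -0.1] w 59.7 J [ 0.32  0.38 -0.3   0.9   0.    0.12]
xyz units [ 0.01  0.93 -0.03] twist units -0.01 tilt -1.0
```

View pics/g1.png

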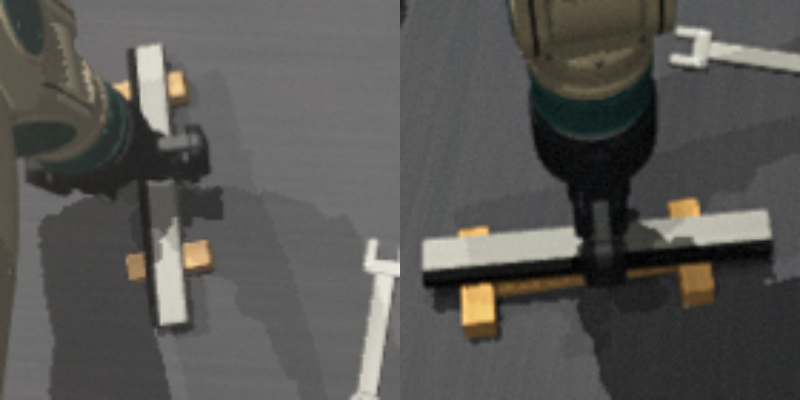

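The gripper straddles the middle of the bar between the cradle bars, with a finger on each side (side crop around (600,250)). I'll descend and grip.

Call:
{"method": "play_rows", "body": {"plan": [{"xyz": [0,0.5,0],"twist": 0,"claw": 60},{"xyz": [0,0.93,0],"twist": 0,"claw": 60},{"xyz": [0,0.93,0],"twist": 0,"claw": 45},{"xyz": [0,0.93,0],"twist": 0,"claw": 34}], "squeeze": 30}}

```text
t: 3.0
position: [0.5381, 0.2485, 0.037]
ee_rot: [-0.445, -0.547, 0.548, 0.449]
force: [0.7, -0.3, 0.8]
grip_width: 0.0344
```

Call:
{"method": "play_rows", "body": {"plan": [{"xyz": [0,0,0],"twist": 0,"claw": 20},{"xyz": [0,0,0],"twist": 0,"claw": 20},{"xyz": [0,0,0],"twist": 0,"claw": 20},{"xyz": [0,0,0],"twist": 0,"claw": 20}], "squeeze": 50}}

```text
t: 3.4
position: [0.5385, 0.2485, 0.0375]
ee_rot: [-0.445, -0.547, 0.548, 0.449]
force: [-1.3, -1.1, 2.1]
grip_width: 0.0284
```

```bash
python3 go.py .539 .249 .037 191.6
```

```text
t 3.4 pos [0.5385 0.2485 0.0375] yaw -168.48 F [-1.3 -1.1  2.1] w 28.4 J [ 0.32  0.4  -0.32  0.85  0.    0.12]
xyz units [ 0.02  0.02 -0.03] twist units -0.02 tilt -1.0
```

Call:
{"method": "play_rows", "body": {"plan": [{"xyz": [0,-0.8,0],"twist": 0,"claw": 20},{"xyz": [0,-1.6,0],"twist": 0,"claw": 20},{"xyz": [0,-2.4,0],"twist": 0,"claw": 20},{"xyz": [0,-3.2,0],"twist": 0,"claw": 20},{"xyz": [0,-3.2,0],"twist": 0,"claw": 20}], "squeeze": 80}}

```text
t: 3.9
position: [0.5402, 0.249, 0.1191]
ee_rot: [0.446, 0.548, -0.547, -0.449]
force: [1.0, -0.6, -6.2]
grip_width: 0.0274
```

```bash
python3 go.py .5147 -.0899 .117 199.65
```

```text
t 3.9 pos [0.5402 0.249  0.1191] yaw -168.47 F [ 1.  -0.6 -6.2] w 27.4 J [ 0.32  0.31 -0.25  1.01  0.    0.12]
xyz units [-13.08   0.04   3.71] twist units -1.62 tilt -1.0
```

Call:
{"method": "play_rows", "body": {"plan": [{"xyz": [-0.7,0,0.2],"twist": -0.2,"claw": 20},{"xyz": [-2,0,0.57],"twist": -0.4,"claw": 20},{"xyz": [-3.4,0,0.97],"twist": -0.7,"claw": 20},{"xyz": [-4.8,0,1.37],"twist": -1.0,"claw": 20},{"xyz": [-6.2,0,1.76],"twist": -1.3,"claw": 20}]}}

```text
t: 4.4
position: [0.5259, 0.0871, 0.1161]
ee_rot: [-0.413, -0.572, 0.573, 0.417]
force: [0.4, 0.1, -5.7]
grip_width: 0.0278
```

```bash
python3 go.py .5147 -.0899 .117 199.65
```

```text
t 4.4 pos [0.5259 0.0871 0.1161] yaw -161.88 F [ 0.4  0.1 -5.7] w 27.8 J [ 0.04  0.22 -0.38  0.97  0.   -0.28]
xyz units [-6.59 -0.06  2.63] twist units -0.31 tilt -1.0
```

Call:
{"method": "play_rows", "body": {"plan": [{"xyz": [-1.7,0,0.65],"twist": -0.3,"claw": 20},{"xyz": [-3.2,0,1.3],"twist": -0.3,"claw": 20},{"xyz": [-4.6,0,1.85],"twist": -0.3,"claw": 20},{"xyz": [-5.8,0,2.3],"twist": -0.3,"claw": 20},{"xyz": [-6.6,0,2.63],"twist": -0.3,"claw": 20}]}}

```text
t: 4.9
position: [0.5131, -0.0919, 0.1134]
ee_rot: [-0.405, -0.577, 0.578, 0.411]
force: [0.2, 1.2, -6.0]
grip_width: 0.0274
```

Call:
{"method": "play_rows", "body": {"plan": [{"xyz": [0,0,0],"twist": 0,"claw": 20},{"xyz": [0,0,0],"twist": 0,"claw": 20}]}}

```text
t: 5.1
position: [0.5112, -0.0917, 0.1113]
ee_rot: [-0.404, -0.576, 0.578, 0.413]
force: [-0.0, -0.3, -6.9]
grip_width: 0.0275
```

```bash
python3 go.py .5147 -.0899 .025 199.65
python3 - <<'E'
from rig import read_camera
import cv2,numpy as np
A=read_camera("top");B=read_camera("side")
np.savez("top1.npz",**A);np.savez("side1.npz",**B)
a=A["color"][...,::-1];b=B["color"][...,::-1]
cv2.imwrite("pics/g2.png",cv2.hconcat([cv2.resize(a[160:300,260:400],(400,400)),cv2.resize(b[140:280,240:380],(400,400))]))
E
```

```text
t 5.1 pos [ 0.5112 -0.0917  0.1113] yaw -160.57 F [-0.  -0.3 -6.9] w 27.5 J [-0.3   0.21 -0.41  0.97  0.   -0.64]
xyz units [-0.01  3.45 -0.19] twist units -0.04 tilt -0.9999
```

View pics/g2.png

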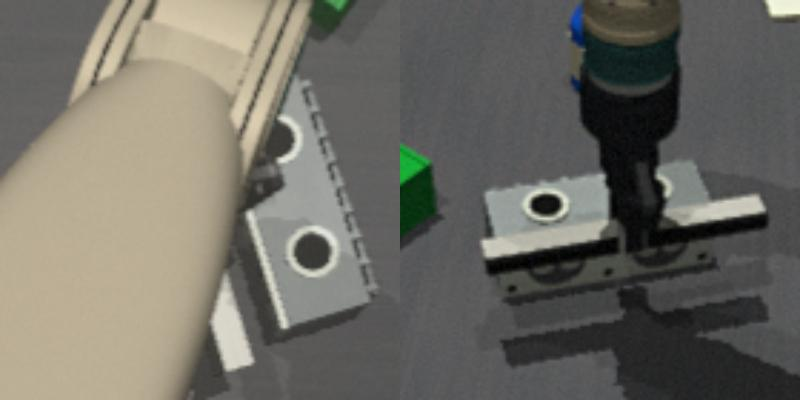

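The bar is held level (side crop around (620,235)) and roughly parallel to the face. I'll lower it about 30 mm clear of the head.

Call:
{"method": "play_rows", "body": {"plan": [{"xyz": [0,0.8,-0.18],"twist": 0,"claw": 20},{"xyz": [0,1.6,-0.18],"twist": 0,"claw": 20},{"xyz": [0,2.4,-0.18],"twist": 0,"claw": 20},{"xyz": [0,3.1,-0.18],"twist": 0,"claw": 20},{"xyz": [0,3.4,-0.18],"twist": 0,"claw": 20}]}}

```text
t: 5.7
position: [0.5135, -0.0871, 0.025]
ee_rot: [-0.402, -0.577, 0.579, 0.413]
force: [0.4, 0.8, -6.4]
grip_width: 0.0274
```

```bash
python3 go.py .5147 -.0899 .0125 199.65
```

```text
t 5.7 pos [ 0.5135 -0.0871  0.025 ] yaw -160.34 F [ 0.4  0.8 -6.4] w 27.4 J [-0.29  0.32 -0.48  0.78  0.   -0.64]
xyz units [-0.13  0.5  -0.01] twist units 0.0 tilt -0.9999
```

Call:
{"method": "play_rows", "body": {"plan": [{"xyz": [0,0.15,0],"twist": 0,"claw": 20},{"xyz": [0,0.3,0],"twist": 0,"claw": 20},{"xyz": [0,0.4,0],"twist": 0,"claw": 20},{"xyz": [0,0.4,0],"twist": 0,"claw": 20}]}}

```text
t: 6.1
position: [0.5137, -0.0869, 0.0153]
ee_rot: [-0.402, -0.577, 0.579, 0.413]
force: [-0.3, 1.0, -6.1]
grip_width: 0.0275
```

Call:
{"method": "play_rows", "body": {"plan": [{"xyz": [0,0.05,0],"twist": 0,"claw": 20},{"xyz": [0,0.08,0],"twist": 0,"claw": 20}]}}

```text
t: 6.3
position: [0.514, -0.0864, 0.014]
ee_rot: [-0.402, -0.578, 0.578, 0.413]
force: [-1.5, 5.1, -0.5]
grip_width: 0.0274
```

Call:
{"method": "play_rows", "body": {"plan": [{"xyz": [0,0.04,0],"twist": 0,"claw": 20},{"xyz": [0,0.06,0],"twist": 0,"claw": 20}]}}

```text
t: 6.5
position: [0.5142, -0.0858, 0.0131]
ee_rot: [0.402, 0.578, -0.578, -0.413]
force: [-2.0, 5.3, 1.4]
grip_width: 0.0272
```

The bench has taken the bar's weight, so I'll release.

Call:
{"method": "play_rows", "body": {"plan": [{"xyz": [0,0,0],"twist": 0,"claw": 31},{"xyz": [0,0,0],"twist": 0,"claw": 36},{"xyz": [0,0,0],"twist": 0,"claw": 44},{"xyz": [0,0,0],"twist": 0,"claw": 48}], "squeeze": 20}}

```text
t: 6.9
position: [0.5116, -0.0814, 0.0126]
ee_rot: [0.398, 0.581, -0.576, -0.415]
force: [-4.5, 15.9, 1.6]
grip_width: 0.0481
```

Call:
{"method": "play_rows", "body": {"plan": [{"xyz": [0,-0.8,0],"twist": 0,"claw": 48},{"xyz": [0,-1.8,0],"twist": 0,"claw": 48},{"xyz": [0,-2.8,0],"twist": 0,"claw": 48},{"xyz": [0,-2.8,0],"twist": 0,"claw": 0},{"xyz": [0,-2.8,0],"twist": 0,"claw": 0}]}}

```text
t: 7.4
position: [0.5146, -0.0838, 0.084]
ee_rot: [0.399, 0.581, -0.576, -0.414]
force: [0.3, -0.6, -0.6]
grip_width: 0.0194
```

```bash
cat > look.py <<'E'
import sys; from h import *
from rig import read_camera
tag=sys.argv[1]
for n in("top","side"): np.savez(f"{n}{tag}.npz",**read_camera(n))
a=load("top",tag)["color"][...,::-1];b=load("side",tag)["color"][...,::-1]
cv2.imwrite(f"pics/g{tag}.png",cv2.hconcat([cv2.resize(a[160:300,250:390],(400,400)),cv2.resize(b[160:300,240:380],(400,400))]))
E
python3 look.py 2;python3 go.py .5147 -.0899 .0125 199.65
```

```text
t 7.5 pos [ 0.5126 -0.083   0.0822] yaw -160.18 F [-0.5 -0.3  0.2] w 4.4 J [-0.29  0.24 -0.44  0.91  0.01 -0.64]
xyz units [-0.36  2.78 -0.01] twist units 0.03 tilt -0.9997
```

View pics/g2.png

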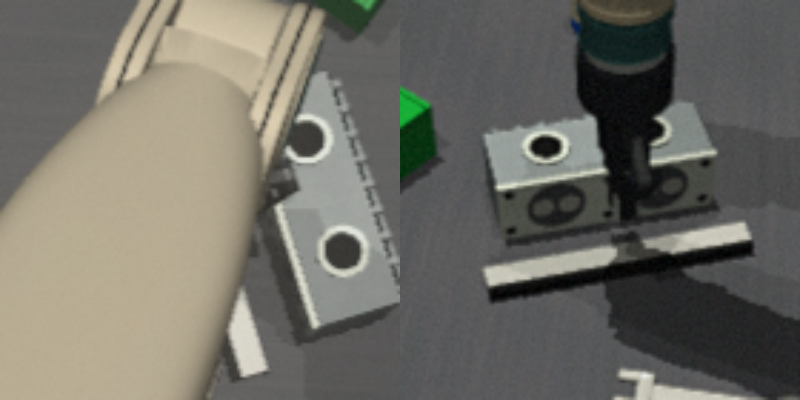

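```bash
cat > meas.py <<'E'
import sys; from h import *
def fit(c,xs,y0,y1,z,lo,mode,bad=None):
    g=cv2.cvtColor(c["color"],cv2.COLOR_RGB2GRAY).astype(float); P=[]
    for x in xs:
        r=g[y0:y1,x]; k=np.where(r>lo)[0]
        if len(k) and 0<k[-1]<len(r)-1: i=k[-1]; P.append((x,y0+i+(r[i]-lo)/(r[i]-r[i+1])))
    w=ray(c,P,z)[:,:2]*1000
    v=cv2.fitLine(w.astype(np.float32),cv2.DIST_HUBER,0,.5,.01,.01).ravel(); d=v[:2]*np.sign(v[0]); q=v[2:]
    n=np.array([-d[1],d[0]]); res=(w-q)@n; ok=abs(res)<1.5; tt=(w-q)@d
    print(mode,ok.sum(),len(P),"ang",np.degrees(np.arctan2(d[1],d[0])).round(2),"ends",(q+d*tt[ok].min()).round(1),(q+d*tt[ok].max()).round(1),"y@x=530",(q[1]+d[1]/d[0]*(530-q[0])).round(2),"res",res[ok].std().round(2))
E
python3 - <<'E'
from meas import *
s0=load("side","0");s2=load("side","2")
from itertools import chain
xs=list(range(276,302))+list(range(324,345))
for s in(s0,s2): fit(s,xs,196,232,.064,140,"head rim")
# raw difference in the unoccluded head zone
d=cv2.absdiff(s0["color"],s2["color"]).max(2); print((d[195:240,268:300]>25).sum(), (d[195:225,330:352]>25).sum())
# bar: bright/black boundary = bar y +7, top z .012
fit(s2,list(range(272,310))+list(range(330,360)),238,262,.012,140,"bar strip line")
E
```

```text
head rim 47 47 ang 19.59 ends [ 453.6 -162.7] [ 620.2 -103.4] y@x=530 -135.48 res 0.22
head rim 43 43 ang 19.81 ends [ 453.7 -165. ] [ 620.6 -104.9] y@x=530 -137.56 res 0.22
96 107
bar strip line 63 68 ang 19.76 ends [ 409.2 -116.2] [622.7 -39.5] y@x=530 -72.82 res 0.52
```

The 16 N reading on opening is suspicious: the wide knuckles may have nudged the head. I'll move clear and compare the head with its first pictures.

Call:
{"method": "play_rows", "body": {"plan": [{"xyz": [0,-2,0],"twist": 0,"claw": 0},{"xyz": [1.8,-3,0],"twist": 0,"claw": 0},{"xyz": [3.6,-3,0],"twist": 0,"claw": 0},{"xyz": [5.4,-3,0],"twist": 0,"claw": 0},{"xyz": [7.2,-3,0],"twist": 0,"claw": 0}]}}

```text
t: 8.0
position: [0.4517, 0.086, 0.1606]
ee_rot: [0.398, 0.58, -0.576, -0.416]
force: [0.5, -0.2, 0.1]
grip_width: -0.0001
```

Call:
{"method": "play_rows", "body": {"plan": [{"xyz": [1.8,0,0],"twist": 0,"claw": 0},{"xyz": [3.6,0,0],"twist": 0,"claw": 0},{"xyz": [3.6,0,0],"twist": 0,"claw": 0}]}}

```text
t: 8.3
position: [0.4182, 0.1743, 0.1615]
ee_rot: [0.395, 0.581, -0.578, -0.415]
force: [0.1, 0.0, 0.2]
grip_width: -0.0002
```

```bash
python3 look.py 3;python3 go.py .5147 -.0899 .0125 199.65
cat > shift.py <<'E'
import sys; from h import *
tag=sys.argv[1]
# dark port holes + face edge, by top and side cameras
def edge(c,x0,x1,ys,lo,z):
    g=cv2.cvtColor(c["color"],cv2.COLOR_RGB2GRAY).astype(float); P=[]
    for y in ys:
        r=g[y,x0:x1]; k=np.where(r>lo)[0]
        if len(k) and k[0]>0: i=k[0]; P.append((x0+i-1+(lo-r[i-1])/(r[i]-r[i-1]),y))
    w=ray(c,P,z)[:,:2]*1000; v=cv2.fitLine(w.astype(np.float32),cv2.DIST_HUBER,0,.5,.01,.01).ravel(); d=v[:2]*np.sign(v[0])
    return np.degrees(np.arctan2(d[1],d[0])).round(2),(v[3]+d[1]/d[0]*(530-v[2])).round(2)
def holes(c,roi,z):
    x0,y0,x1,y1=roi; g=cv2.cvtColor(c["color"],cv2.COLOR_RGB2GRAY)[y0:y1,x0:x1]
    _,_,st,ce=cv2.connectedComponentsWithStats((g<75).astype(np.uint8))
    out=[]
    for a,p in zip(st,ce):
        if 40<a[4]<260 and a[0]>0 and a[1]>0 and a[0]+a[2]<x1-x0 and a[1]+a[3]<y1-y0: out.append(np.r_[(ray(c,p+[x0,y0],z)[0,:2]*1000).round(1),a[4]].tolist())
    return out
for tg in("0",tag):
    t=load("top",tg);s=load("side",tg)
    print(tg,"edge top",edge(t,325,375,range(198,272),150,.064),"holes top",holes(t,(340,195,385,262),.067),"holes side",holes(s,(280,198,342,220),.067))
E
python3 shift.py 3
```

```text
t 8.4 pos [0.4202 0.1713 0.1617] yaw -160.08 F [-0.5 -0.7  1. ] w -0.2 J [ 0.23  0.04 -0.48  1.06  0.02 -0.12]
xyz units [-11.25   5.71  -0.07] twist units 0.05 tilt -0.9997
0 edge top (np.float32(19.66), np.float32(-133.63)) holes top [[588.0, -157.4, 99.0], [497.7, -190.0, 103.0]] holes side [[500.5, -192.0, 57.0], [590.8, -159.5, 59.0]]
3 edge top (np.float32(-8.04), np.float32(-109.87)) holes top [[588.6, -158.9, 99.0], [497.9, -191.3, 104.0]] holes side [[500.9, -193.1, 57.0], [591.1, -160.4, 56.0]]
```

View pics/g3.png

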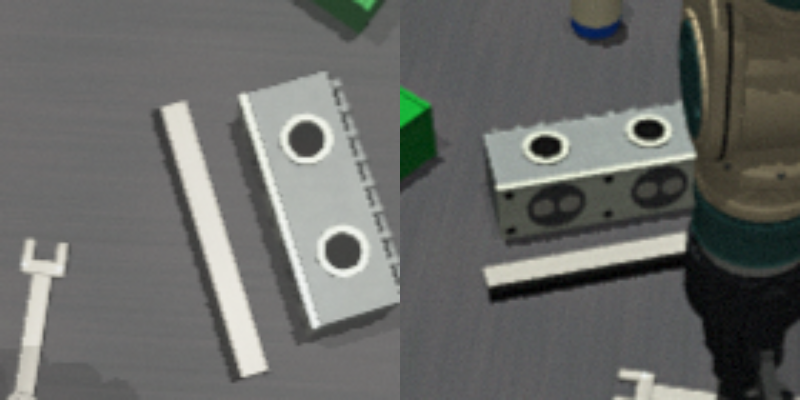

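The head moved about 1.2–1.5 mm straight back, with no measurable rotation. Pushing it back would risk a stick-slip overshoot of about the same size, so I'll leave it and press gently from here. Next I'll measure the bar for the push.

```bash
cat > bar.py <<'E'
import sys; from h import *
tag=sys.argv[1]
def comp(g,seed,lo,z,c,name):
    m=(g>lo).astype(np.uint8); _,lab,st,ce=cv2.connectedComponentsWithStats(m); l=lab[seed[1],seed[0]]
    cs,_=cv2.findContours((lab==l).astype(np.uint8),cv2.RETR_EXTERNAL,cv2.CHAIN_APPROX_NONE)
    w=ray(c,max(cs,key=cv2.contourArea).reshape(-1,2),z)[:,:2].astype(np.float32)*1000
    r=cv2.minAreaRect(w); b=cv2.boxPoints(r); L=max((b[1]-b[0],b[2]-b[1]),key=np.linalg.norm); L=L*np.sign(L[0])
    print(name,"c",np.round(r[0],1),"size",np.round(r[1],1),"ang",np.degrees(np.arctan2(L[1],L[0])).round(2)); return np.array(r[0])
t=load("top",tag); g=cv2.cvtColor(t["color"],cv2.COLOR_RGB2GRAY)
sx,sy=int(sys.argv[2]),int(sys.argv[3])
b=comp(g,(sx,sy),150,.012,t,"bar strip")
if len(sys.argv)>4: 
    h=comp(g,(int(sys.argv[4]),int(sys.argv[5])),128,.064,t,"head")
a=np.radians(19.7); d=np.array([np.cos(a),np.sin(a)]); n=np.array([-d[1],d[0]])
f=np.array([531,-135.6]) ; m=b+4*n
print("bar mid",m.round(1),"along",((m-f)@d).round(1),"gap",((m-f)@n-15).round(1))
E
python3 bar.py 3 326 240 362 228
python3 - <<'E'
import numpy as np
t=0
E
```

```text
bar strip c [515.  -87.1] size [240.5  22.9] ang 19.72
head c [ 544.2 -174.2] size [201.1  84.8] ang 19.83
bar mid [513.7 -83.3] along 1.3 gap 40.1
```

```bash
python3 go.py .5002 -.0456 .08 109.7
```

```text
t 8.4 pos [0.4202 0.1713 0.1617] yaw -160.08 F [-0.5 -0.7  1. ] w -0.2 J [ 0.23  0.04 -0.48  1.06  0.02 -0.12]
xyz units [-9.32  3.05 -0.09] twist units 18.04 tilt -0.9997
```

Call:
{"method": "play_rows", "body": {"plan": [{"xyz": [-1.5,0,0],"twist": 1.7,"claw": 0},{"xyz": [-3,0,0],"twist": 3.4,"claw": 0},{"xyz": [-4.5,0,0],"twist": 5.1,"claw": 0},{"xyz": [-6,0,0],"twist": 6.8,"claw": 0},{"xyz": [-7.5,0,0],"twist": 8.5,"claw": 0}]}}

```text
t: 8.9
position: [0.4841, -0.0081, 0.1566]
ee_rot: [-0.581, -0.387, 0.392, 0.599]
force: [0.2, 0.3, 0.1]
grip_width: -0.0
```

```bash
python3 go.py .5002 -.0456 .08 109.7
```

```text
t 8.9 pos [ 0.4841 -0.0081  0.1566] yaw 156.91 F [0.2 0.3 0.1] w -0.0 J [-0.16  0.11 -0.43  1.06  0.01  0.24]
xyz units [-1.15  3.02 -1.26] twist units 9.44 tilt -0.9996
```

Call:
{"method": "play_rows", "body": {"plan": [{"xyz": [-0.6,0.6,-0.6],"twist": 1.7,"claw": 0},{"xyz": [-1.1,1.4,-1.2],"twist": 3.4,"claw": 0},{"xyz": [-1.15,2.2,-1.26],"twist": 5.1,"claw": 0},{"xyz": [-1.15,3,-1.26],"twist": 6.8,"claw": 0},{"xyz": [-1.15,3,-1.26],"twist": 8.5,"claw": 0}]}}

```text
t: 9.4
position: [0.4972, -0.0471, 0.0769]
ee_rot: [-0.683, -0.138, 0.154, 0.7]
force: [-0.8, -0.4, 0.7]
grip_width: 0.0003
```

```bash
python3 go.py .5002 -.0456 .017 109.7
```

```text
t 9.4 pos [ 0.4972 -0.0471  0.0769] yaw 113.86 F [-0.8 -0.4  0.7] w 0.3 J [-0.23  0.23 -0.48  0.9   0.01  0.92]
xyz units [ 0.18  2.39 -0.06] twist units 0.83 tilt -0.9994
```

Call:
{"method": "play_rows", "body": {"plan": [{"xyz": [0.18,0.8,0],"twist": 0.83,"claw": 0},{"xyz": [0.18,1.6,0],"twist": 0.83,"claw": 0},{"xyz": [0.18,2.2,0],"twist": 0.83,"claw": 0},{"xyz": [0.18,2.39,0],"twist": 0.83,"claw": 0},{"xyz": [0.18,2.39,0],"twist": 0.83,"claw": 0}]}}

```text
t: 9.9
position: [0.4986, -0.0452, 0.016]
ee_rot: [-0.688, -0.111, 0.13, 0.705]
force: [-0.5, -0.2, -0.1]
grip_width: -0.0002
```

```bash
python3 go.py .5002 -.0456 .016 109.7; python3 look.py 4; python3 -c "
from rig import telemetry;from scipy.spatial.transform import Rotation as R
print(R.from_quat(telemetry.get_state()['ee_rot']).as_matrix().round(4))"
```

```text
t 9.9 pos [ 0.4986 -0.0452  0.016 ] yaw 109.59 F [-0.5 -0.2 -0.1] w -0.2 J [-0.23  0.31 -0.52  0.77  0.01  1.  ]
xyz units [ 0.05 -0.   -0.04] twist units -0.02 tilt -0.9994
[[ 0.9415 -0.0269 -0.336 ]
 [ 0.3366  0.0185  0.9415]
 [-0.0191 -0.9995  0.0264]]
```

View pics/g4.png

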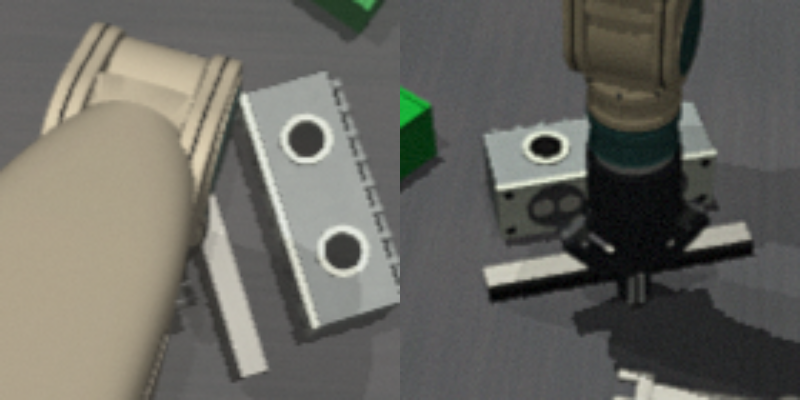

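The closed fingers stand behind the black edge at mid-bar, and the knuckles spread along the bar, clear of the head. I'll push along tool -z.

Call:
{"method": "play_rows", "body": {"plan": [{"xyz": [0.05,0,-0.15],"twist": 0,"claw": 0},{"xyz": [0.05,0,-0.35],"twist": 0,"claw": 0},{"xyz": [0.05,0,-0.5],"twist": 0,"claw": 0},{"xyz": [0.05,0,-0.65],"twist": 0,"claw": 0}]}}

```text
t: 10.4
position: [0.5071, -0.0598, 0.0173]
ee_rot: [-0.688, -0.113, 0.129, 0.705]
force: [-1.4, 5.6, 3.9]
grip_width: 0.0001
```

Call:
{"method": "play_rows", "body": {"plan": [{"xyz": [0,-0.01,-0.15],"twist": 0,"claw": 0},{"xyz": [0,-0.01,-0.3],"twist": 0,"claw": 0},{"xyz": [0,-0.02,-0.45],"twist": 0,"claw": 0},{"xyz": [0,-0.02,-0.6],"twist": 0,"claw": 0}]}}

```text
t: 10.8
position: [0.5111, -0.0723, 0.0174]
ee_rot: [-0.686, -0.113, 0.129, 0.707]
force: [-1.9, 6.9, 4.3]
grip_width: 0.0001
```

```bash
python3 go.py .5180 -.0950 .016 109.7; python3 look.py 5
```

```text
t 10.8 pos [ 0.5111 -0.0723  0.0174] yaw 109.69 F [-1.9  6.9  4.3] w 0.1 J [-0.27  0.33 -0.49  0.79  0.02  0.95]
xyz units [-0.05  0.03 -0.95] twist units -0.0 tilt -0.9993
```

View pics/g5.png

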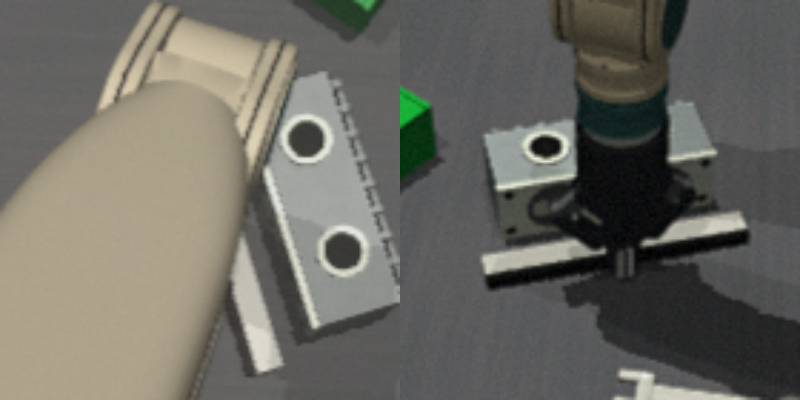

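```bash
cat > gap.py <<'E'
import sys; from meas import *
s=load("side",sys.argv[1]); lo,hi=int(sys.argv[2]),int(sys.argv[3])
fit(s,list(range(272,308))+list(range(334,358)),lo,hi,.012,140,"bar y=+7 line")
E
python3 gap.py 5 236 262
```

```text
bar y=+7 line 56 60 ang 19.51 ends [ 414.8 -128.8] [625.2 -54.3] y@x=530 -87.96 res 0.55
```

Call:
{"method": "play_rows", "body": {"plan": [{"xyz": [0,0.01,-0.2],"twist": 0,"claw": 0},{"xyz": [0,0.01,-0.4],"twist": 0,"claw": 0},{"xyz": [0,0.01,-0.55],"twist": 0,"claw": 0},{"xyz": [0,0.01,-0.65],"twist": 0,"claw": 0},{"xyz": [0,0.01,-0.65],"twist": 0,"claw": 0}]}}

```text
t: 11.4
position: [0.5162, -0.0869, 0.0168]
ee_rot: [-0.686, -0.113, 0.129, 0.707]
force: [-1.9, 5.7, 4.7]
grip_width: -0.0001
```

```bash
python3 go.py .5180 -.0950 .016 109.7; python3 look.py 6;python3 gap.py 6 226 262
```

```text
t 11.4 pos [ 0.5162 -0.0869  0.0168] yaw 109.69 F [-1.9  5.7  4.7] w -0.1 J [-0.3   0.35 -0.47  0.79  0.02  0.93]
xyz units [-0.04  0.02 -0.33] twist units -0.0 tilt -0.9992
bar y=+7 line 58 60 ang 19.34 ends [ 415.2 -144. ] [627.7 -69.5] y@x=530 -103.75 res 0.64
```

View pics/g6.png

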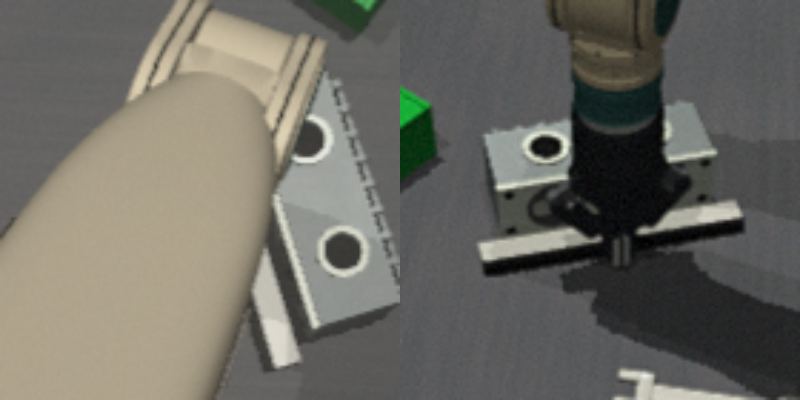

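Call:
{"method": "play_rows", "body": {"plan": [{"xyz": [0,0,-0.1],"twist": 0,"claw": 0},{"xyz": [0,0,-0.2],"twist": 0,"claw": 0},{"xyz": [0,0,-0.28],"twist": 0,"claw": 0},{"xyz": [0,0,-0.28],"twist": 0,"claw": 0}]}}

```text
t: 11.9
position: [0.5178, -0.092, 0.0168]
ee_rot: [-0.684, -0.113, 0.13, 0.709]
force: [-2.1, 6.8, 5.6]
grip_width: 0.0004
```

```bash
python3 go.py .5180 -.0950 .016 109.7; python3 look.py 7;python3 gap.py 7 222 262
```

```text
t 11.9 pos [ 0.5178 -0.092   0.0168] yaw 109.73 F [-2.1  6.8  5.6] w 0.4 J [-0.31  0.35 -0.46  0.8   0.02  0.92]
xyz units [-0.03  0.03 -0.12] twist units 0.01 tilt -0.9991
bar y=+7 line 56 59 ang 19.32 ends [ 415.5 -149.4] [628.4 -74.8] y@x=530 -109.28 res 0.58
```

Remaining gap is about 3.5 mm. Smaller steps now, watching the force.

Call:
{"method": "play_rows", "body": {"plan": [{"xyz": [0,0,-0.06],"twist": 0,"claw": 0},{"xyz": [0,0,-0.12],"twist": 0,"claw": 0},{"xyz": [0,0,-0.12],"twist": 0,"claw": 0}]}}

```text
t: 12.3
position: [0.5182, -0.0932, 0.0168]
ee_rot: [-0.683, -0.113, 0.13, 0.71]
force: [-1.8, 5.5, 4.5]
grip_width: 0.0003
```

Call:
{"method": "play_rows", "body": {"plan": [{"xyz": [0,0,-0.06],"twist": 0,"claw": 0},{"xyz": [0,0,-0.1],"twist": 0,"claw": 0},{"xyz": [0,0,-0.1],"twist": 0,"claw": 0}]}}

```text
t: 12.6
position: [0.5183, -0.094, 0.0168]
ee_rot: [-0.681, -0.113, 0.131, 0.711]
force: [-1.7, 6.1, 4.3]
grip_width: 0.0003
```

```bash
python3 go.py .5180 -.0950 .016 109.7; python3 look.py 8;python3 gap.py 8 222 262
```

```text
t 12.6 pos [ 0.5183 -0.094   0.0168] yaw 109.82 F [-1.7  6.1  4.3] w 0.3 J [-0.32  0.35 -0.46  0.8   0.03  0.91]
xyz units [-0.03  0.03 -0.04] twist units 0.02 tilt -0.9988
bar y=+7 line 56 59 ang 19.35 ends [ 415.5 -151.7] [628.9 -76.7] y@x=530 -111.48 res 0.6
```

Call:
{"method": "play_rows", "body": {"plan": [{"xyz": [0,0,-0.06],"twist": 0,"claw": 0},{"xyz": [0,0,-0.1],"twist": 0,"claw": 0},{"xyz": [0,0,-0.1],"twist": 0,"claw": 0}]}}

```text
t: 13.0
position: [0.5185, -0.0947, 0.0169]
ee_rot: [-0.68, -0.113, 0.131, 0.713]
force: [-1.8, 6.4, 4.7]
grip_width: -0.0003
```

Call:
{"method": "play_rows", "body": {"plan": [{"xyz": [0,0,-0.06],"twist": 0,"claw": 0},{"xyz": [0,0,-0.1],"twist": 0,"claw": 0},{"xyz": [0,0,-0.1],"twist": 0,"claw": 0}]}}

```text
t: 13.3
position: [0.5187, -0.0953, 0.0169]
ee_rot: [-0.678, -0.113, 0.131, 0.714]
force: [-1.5, 6.5, 4.8]
grip_width: -0.0
```

```bash
python3 go.py .5180 -.0950 .016 109.7; python3 look.py 9;python3 gap.py 9 222 262; python3 -c "
from rig import telemetry;from scipy.spatial.transform import Rotation as R
print(R.from_quat(telemetry.get_state()['ee_rot']).as_matrix().round(4))"
```

```text
t 13.3 pos [ 0.5187 -0.0953  0.0169] yaw 109.9 F [-1.5  6.5  4.8] w -0.0 J [-0.32  0.36 -0.45  0.81  0.03  0.9 ]
xyz units [-0.02  0.04  0.02] twist units 0.04 tilt -0.9984
bar y=+7 line 56 60 ang 19.32 ends [ 415.6 -152.9] [629.  -78.1] y@x=530 -112.79 res 0.61
[[ 0.9398 -0.0338 -0.34  ]
 [ 0.3412  0.0448  0.9389]
 [-0.0165 -0.9984  0.0536]]
```

View pics/g9.png

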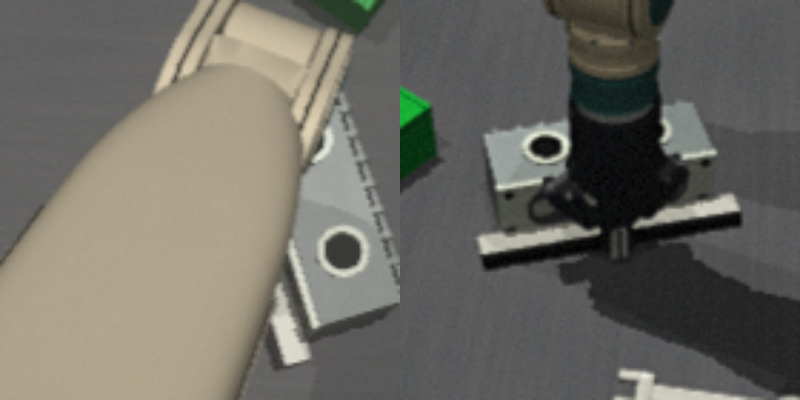

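Call:
{"method": "play_rows", "body": {"plan": [{"xyz": [0,0,-0.08],"twist": 0,"claw": 0},{"xyz": [0,0,-0.12],"twist": 0,"claw": 0},{"xyz": [0,0,-0.15],"twist": 0,"claw": 0},{"xyz": [0,0,-0.15],"twist": 0,"claw": 0}]}}

```text
t: 13.8
position: [0.5192, -0.097, 0.0169]
ee_rot: [-0.677, -0.113, 0.132, 0.715]
force: [-1.7, 7.2, 6.0]
grip_width: -0.0002
```

```bash
python3 go.py .5180 -.0950 .016 109.7; python3 look.py 10;python3 gap.py 10 222 262;python3 shift.py 10
python3 - <<'E'
from meas import *
for t in("0","3","10"): fit(load("side",t),list(range(276,296)),196,232,.064,140,"head rim "+t)
E
```

```text
t 13.8 pos [ 0.5192 -0.097   0.0169] yaw 109.95 F [-1.7  7.2  6. ] w -0.2 J [-0.33  0.36 -0.45  0.81  0.04  0.9 ]
xyz units [-0.02  0.04  0.09] twist units 0.05 tilt -0.9982
bar y=+7 line 57 60 ang 19.41 ends [ 415.5 -154.9] [629.3 -79.6] y@x=530 -114.59 res 0.64
0 edge top (np.float32(19.66), np.float32(-133.63)) holes top [[588.0, -157.4, 99.0], [497.7, -190.0, 103.0]] holes side [[500.5, -192.0, 57.0], [590.8, -159.5, 59.0]]
head rim 0 20 20 ang 19.64 ends [ 574.7 -119.7] [ 620.2 -103.4] y@x=530 -135.6 res 0.21
head rim 3 20 20 ang 20.09 ends [ 574.7 -121. ] [ 620.4 -104.3] y@x=530 -137.4 res 0.24
head rim 10 8 20 ang 36.63 ends [ 576.3 -133.3] [ 612.5 -106.3] y@x=530 -167.69 res 0.8Traceback (most recent call last):
  File "shift.py", line 20, in <module>
    print(tg,"edge top",edge(t,325,375,range(198,272),150,.064),"holes top",holes(t,(340,195,385,262),.067),"holes side",holes(s,(280,198,342,220),.067))
                        ~~~~^^^^^^^^^^^^^^^^^^^^^^^^^^^^^^^^^^^
  File "shift.py", line 9, in edge
    w=ray(c,P,z)[:,:2]*1000; v=cv2.fitLine(w.astype(np.float32),cv2.DIST_HUBER,0,.5,.01,.01).ravel(); d=v[:2]*np.sign(v[0])
      ~~~^^^^^^^
  File "h.py", line 5, in ray
    p=cv2.undistortPoints(uv,c["K"],c["dist"]).reshape(-1,2)
      ~~~~~~~~~~~~~~~~~~~^^^^^^^^^^^^^^^^^^^^^
cv2.error: OpenCV(4.12.0) /io/opencv/modules/calib3d/src/undistort.dispatch.cpp:347: error: (-215:Assertion failed) CV_IS_MAT(_src) && CV_IS_MAT(_dst) && (_src->rows == 1 || _src->cols == 1) && (_dst->rows == 1 || _dst->cols == 1) && _src->cols + _src->rows - 1 == _dst->rows + _dst->cols - 1 && (CV_MAT_TYPE(_src->type) == CV_32FC2 || CV_MAT_TYPE(_src->type) == CV_64FC2) && (CV_MAT_TYPE(_dst->type) == CV_32FC2 || CV_MAT_TYPE(_dst->type) == CV_64FC2) in function 'cvUndistortPointsInternal'
```

Run:
```python
from h import *
for tg in("0","3","8","9","10"):
    s=load("side",tg); g=cv2.cvtColor(s["color"],cv2.COLOR_RGB2GRAY).astype(np.float32)
    # template matching of left-port patch, and left end patch, vs tag 3
    r=cv2.cvtColor(load("side","3")["color"],cv2.COLOR_RGB2GRAY).astype(np.float32)
    out=[]
    for x0,y0,x1,y1 in((278,203,304,219),(268,196,290,222)):
        a=r[y0:y1,x0:x1];b=g[y0:y1,x0:x1]
        (dx,dy),q=cv2.phaseCorrelate(a,b,cv2.createHanningWindow((x1-x0,y1-y0),cv2.CV_32F)); out.append((round(dx,2),round(dy,2),round(q,2)))
    print(tg,out)
im=[cv2.resize(load("side",t)["color"][190:260,255:360,::-1],(400,267),interpolation=cv2.INTER_CUBIC) for t in("9","10")]
cv2.imwrite("pics/cmp10.png",cv2.hconcat(im))
```

```text
0 [(0.57, 0.16, 0.95), (-0.01, 0.81, 0.95)]
3 [(0.5, 0.0, 1.0), (0.0, 0.5, 1.0)]
8 [(0.73, 0.02, 0.83), (-0.07, 0.34, 1.0)]
9 [(0.65, 0.06, 0.87), (-0.21, 0.49, 1.01)]
10 [(0.68, 0.05, 0.8), (-0.25, 0.45, 0.96)]
```

View pics/cmp10.png

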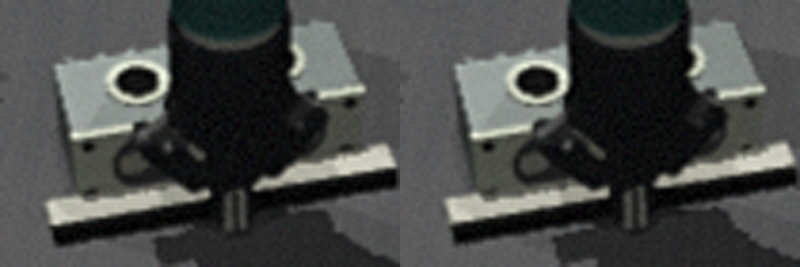

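Head unmoved since placement; the bar is still sliding at about 7 N. Continue.

Call:
{"method": "play_rows", "body": {"plan": [{"xyz": [0,0,-0.08],"twist": 0,"claw": 0},{"xyz": [0,0,-0.12],"twist": 0,"claw": 0},{"xyz": [0,0,-0.14],"twist": 0,"claw": 0},{"xyz": [0,0,-0.14],"twist": 0,"claw": 0}]}}

```text
t: 14.3
position: [0.5193, -0.0975, 0.0169]
ee_rot: [-0.674, -0.114, 0.132, 0.718]
force: [-2.5, 7.7, 6.6]
grip_width: 0.0001
```

```bash
cat > chk.py <<'E'
import sys
from h import *
tg=sys.argv[1]
r=cv2.cvtColor(load("side","3")["color"],cv2.COLOR_RGB2GRAY).astype(np.float32)
g=cv2.cvtColor(load("side",tg)["color"],cv2.COLOR_RGB2GRAY).astype(np.float32)
for x0,y0,x1,y1 in((278,203,304,219),(268,196,290,222)):
    (dx,dy),q=cv2.phaseCorrelate(r[y0:y1,x0:x1],g[y0:y1,x0:x1],cv2.createHanningWindow((x1-x0,y1-y0),cv2.CV_32F)); print("head px (0 ref .5,0 / 0,.5)",round(dx,2),round(dy,2),round(q,2))
E
python3 go.py .5180 -.0950 .016 109.7; python3 look.py 11;python3 gap.py 11 220 262;python3 chk.py 11
```

```text
t 14.3 pos [ 0.5193 -0.0975  0.0169] yaw 110.02 F [-2.5  7.7  6.6] w 0.1 J [-0.33  0.36 -0.45  0.82  0.04  0.89]
xyz units [-0.01  0.05  0.11] twist units 0.06 tilt -0.9978
bar y=+7 line 57 60 ang 19.42 ends [ 415.5 -155.4] [629.4 -80. ] y@x=530 -115.01 res 0.62
head px (0 ref .5,0 / 0,.5) 0.58 0.02 0.85
head px (0 ref .5,0 / 0,.5) 0.05 0.43 1.01
```

Force is up and travel has nearly stopped: contact, maybe at the +x end only. I'll back off and check with a clear view.

Call:
{"method": "play_rows", "body": {"plan": [{"xyz": [0,0,0.3],"twist": 0,"claw": 0},{"xyz": [0,0,0.8],"twist": 0,"claw": 0},{"xyz": [0,-1,1],"twist": 0,"claw": 0},{"xyz": [0,-2.5,1.5],"twist": 0,"claw": 0},{"xyz": [0,-4,2.5],"twist": 0,"claw": 0}]}}

```text
t: 14.9
position: [0.5014, -0.0448, 0.1213]
ee_rot: [-0.675, -0.113, 0.132, 0.717]
force: [0.8, -0.4, 0.1]
grip_width: 0.0001
```

Call:
{"method": "play_rows", "body": {"plan": [{"xyz": [-0.5,0,1.8],"twist": 0,"claw": 0},{"xyz": [-1,0,3.6],"twist": 0,"claw": 0},{"xyz": [-1,0,5.4],"twist": 0,"claw": 0},{"xyz": [-1,0,7],"twist": 0,"claw": 0},{"xyz": [-1,0,7],"twist": 0,"claw": 0}]}}

```text
t: 15.4
position: [0.4157, 0.114, 0.1329]
ee_rot: [-0.675, -0.115, 0.134, 0.717]
force: [-0.6, -0.3, -0.1]
grip_width: -0.0001
```

```bash
python3 look.py 12; python3 go.py .5 -.05 .08 109.7
python3 - <<'E'
from h import *
a=load("top","12")["color"][...,::-1]
cv2.imwrite("pics/z12.png",cv2.resize(a[180:290,310:400],None,fx=5.4,fy=5.4,interpolation=cv2.INTER_CUBIC))
E
```

```text
t 15.5 pos [0.4179 0.1115 0.1329] yaw 110.07 F [-0.2 -0.3  0.4] w 0.3 J [ 0.07  0.04 -0.55  1.01  0.06  1.29]
xyz units [ 0.89  1.65 -7.31] twist units 0.07 tilt -0.998
```

View pics/z12.png

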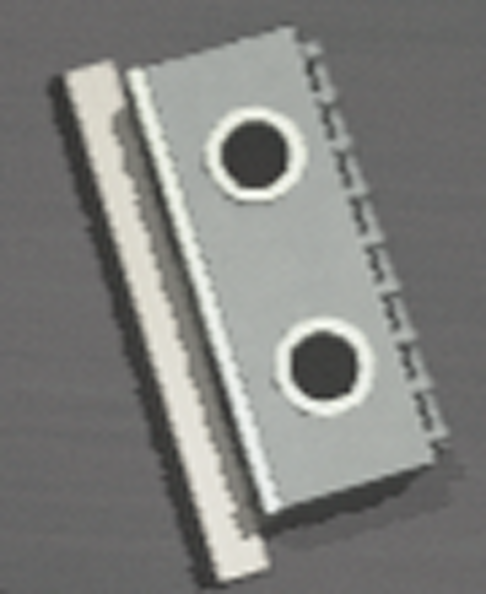

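View pics/g12.png

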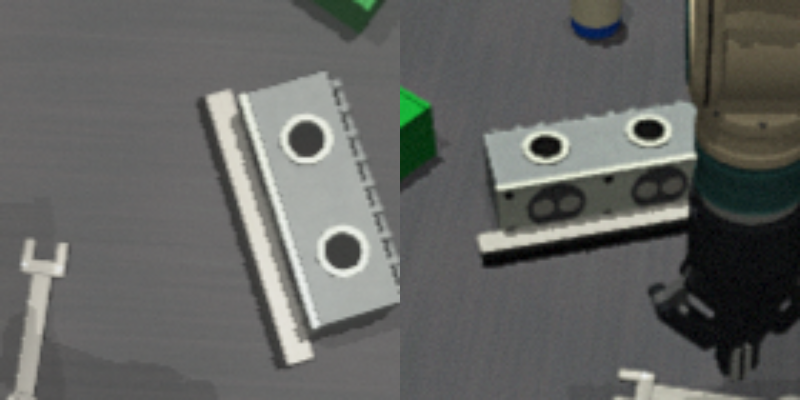

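```bash
cat > flush.py <<'E'
import sys; from h import *
tag=sys.argv[1]
t=load("top",tag); g=cv2.cvtColor(t["color"],cv2.COLOR_RGB2GRAY).astype(float)
def line(P,z):
    w=ray(t,P,z)[:,:2]*1000; v=cv2.fitLine(w.astype(np.float32),cv2.DIST_HUBER,0,.3,.01,.01).ravel(); d=v[:2]*np.sign(v[0]);n=np.array([-d[1],d[0]]); r=(w-v[2:])@n
    for _ in range(2):
        k=abs(r)<1.2; v=cv2.fitLine(w[k].astype(np.float32),cv2.DIST_L2,0,.3,.01,.01).ravel(); d=v[:2]*np.sign(v[0]);n=np.array([-d[1],d[0]]); r=(w-v[2:])@n
    return v[2:],d,k.sum(),r[k].std()
def cross(y,x0,x1,lo): 
    r=g[y,x0:x1]; k=np.where((r[1:]>lo)&(r[:-1]<=lo))[0]
    return [x0+i+(lo-r[i])/(r[i+1]-r[i]) for i in k]
B=[];H=[]
for y in range(194,290):
    c=cross(y,312,372,140)
    if c: B.append((c[0],y))
for y in range(198,272):
    c=cross(y,328,375,185)
    if c: H.append((c[-1] if len(c)<3 else c[1],y))
qb,db,nb,sb=line(B,.012); 
# head rim: search near expected line
H=[]
P0=np.array([530.,-135.3]); 
for y in range(196,274):
    best=None
    for lo in(150,):
        for x in cross(y,326,380,lo):
            w=ray(t,(x,y),.064)[0,:2]*1000; e=(w-P0)@[-.337,.9415]
            if abs(e)<3: H.append((x,y))
qh,dh,nh,sh=line(H,.064)
ang=lambda d:np.degrees(np.arctan2(d[1],d[0])).round(2)
print("bar ang",ang(db),nb,round(sb,2),"head ang",ang(dh),nh,round(sh,2))
n=np.array([-dh[1],dh[0]])
for x in(436,530,624):
    pb=qb+db*((x-qb[0])/db[0]); ph=qh+dh*((x-qh[0])/dh[0]); print(x,"head y",ph[1].round(2),"bar y",pb[1].round(2),"gap",(((pb-ph)@n)-22).round(2))
E
python3 flush.py 12; python3 gap.py 12 220 262; python3 shift.py 12|tail -1
```

```text
bar ang 19.5 93 0.24 head ang 19.82 78 0.23
436 head y -169.17 bar y -144.99 gap 0.76
530 head y -135.3 bar y -111.7 gap 0.2
624 head y -101.43 bar y -78.41 gap -0.35
bar y=+7 line 43 43 ang 19.61 ends [ 459.3 -139.7] [629.2 -79.2] y@x=530 -114.56 res 0.39
12 edge top (np.float32(19.49), np.float32(-107.68)) holes top [[588.6, -159.0, 103.0], [498.4, -191.3, 109.0]] holes side [[500.9, -193.1, 57.0], [591.2, -160.1, 57.0]]
```

The bar sits 0.3° off the face: touching at the +x end, with about 1 mm open at the -x end. I'll give it a light second push about 50 mm toward the -x end.

```bash
python3 go.py .4655 -.0955 .07 109.8
```

```text
t 15.5 pos [0.4179 0.1115 0.1329] yaw 110.07 F [-0.2 -0.3  0.4] w 0.3 J [ 0.07  0.04 -0.55  1.01  0.06  1.29]
xyz units [-1.02  2.01 -8.57] twist units 0.05 tilt -0.998
```

Call:
{"method": "play_rows", "body": {"plan": [{"xyz": [-0.5,0,-1.7],"twist": 0,"claw": 0},{"xyz": [-1,0,-3.4],"twist": 0,"claw": 0},{"xyz": [-1,0,-5.1],"twist": 0,"claw": 0},{"xyz": [-1,0.5,-6.8],"twist": 0,"claw": 0},{"xyz": [-1,1.5,-8.5],"twist": 0,"claw": 0}]}}

```text
t: 16.0
position: [0.4688, -0.0986, 0.084]
ee_rot: [-0.677, -0.115, 0.13, 0.715]
force: [0.1, 1.4, 0.3]
grip_width: 0.0002
```

```bash
python3 go.py .4655 -.0955 .017 109.8
```

```text
t 16.0 pos [ 0.4688 -0.0986  0.084 ] yaw 109.94 F [0.1 1.4 0.3] w 0.2 J [-0.36  0.19 -0.5   0.92  0.04  0.86]
xyz units [-0.05  2.69  0.01] twist units 0.03 tilt -0.9983
```

Call:
{"method": "play_rows", "body": {"plan": [{"xyz": [-0.05,0.8,0.05],"twist": 0,"claw": 0},{"xyz": [-0.05,1.6,0.05],"twist": 0,"claw": 0},{"xyz": [-0.05,2.4,0.05],"twist": 0,"claw": 0},{"xyz": [-0.05,2.68,0.05],"twist": 0,"claw": 0},{"xyz": [-0.05,2.68,0.05],"twist": 0,"claw": 0}]}}

```text
t: 16.5
position: [0.4641, -0.0952, 0.0161]
ee_rot: [-0.677, -0.114, 0.13, 0.716]
force: [-0.8, 0.6, 0.6]
grip_width: 0.0001
```

```bash
python3 go.py .4722 -.1143 .017 109.8
```

```text
t 16.5 pos [ 0.4641 -0.0952  0.0161] yaw 109.84 F [-0.8  0.6  0.6] w 0.1 J [-0.36  0.28 -0.57  0.77  0.04  0.86]
xyz units [ 0.05 -0.08 -0.83] twist units 0.01 tilt -0.9982
```

Call:
{"method": "play_rows", "body": {"plan": [{"xyz": [0.05,-0.04,-0.25],"twist": 0,"claw": 0},{"xyz": [0.05,-0.05,-0.5],"twist": 0,"claw": 0},{"xyz": [0.05,-0.06,-0.68],"twist": 0,"claw": 0},{"xyz": [0.05,-0.06,-0.68],"twist": 0,"claw": 0}]}}

```text
t: 16.9
position: [0.4724, -0.1119, 0.0174]
ee_rot: [-0.677, -0.114, 0.129, 0.715]
force: [-0.4, 0.2, 0.7]
grip_width: -0.0002
```

Call:
{"method": "play_rows", "body": {"plan": [{"xyz": [0,0,-0.08],"twist": 0,"claw": 0},{"xyz": [0,0,-0.14],"twist": 0,"claw": 0},{"xyz": [0,0,-0.14],"twist": 0,"claw": 0}]}}

```text
t: 17.2
position: [0.4732, -0.1143, 0.0174]
ee_rot: [-0.677, -0.114, 0.129, 0.716]
force: [-1.1, 3.3, 3.4]
grip_width: 0.0002
```

Call:
{"method": "play_rows", "body": {"plan": [{"xyz": [0,0,-0.08],"twist": 0,"claw": 0},{"xyz": [0,0,-0.14],"twist": 0,"claw": 0},{"xyz": [0,0,-0.14],"twist": 0,"claw": 0}]}}

```text
t: 17.5
position: [0.4732, -0.1146, 0.0173]
ee_rot: [-0.674, -0.114, 0.13, 0.718]
force: [-2.2, 9.5, 7.5]
grip_width: -0.0002
```

```bash
python3 look.py 13; python3 go.py .4722 -.1143 .017 109.8; python3 gap.py 13 220 262; python3 chk.py 13
```

```text
t 17.6 pos [ 0.4732 -0.1146  0.0173] yaw 109.9 F [-2.5  8.9  8.3] w -0.0 J [-0.39  0.3  -0.54  0.79  0.04  0.83]
xyz units [-0.04  0.02  0.02] twist units 0.02 tilt -0.9978
bar y=+7 line 51 52 ang 20.17 ends [ 415.8 -157.6] [629.2 -79.2] y@x=530 -115.64 res 0.51
head px (0 ref .5,0 / 0,.5) 0.42 0.02 1.0
head px (0 ref .5,0 / 0,.5) -0.05 0.38 0.96
```

A firm 9.5 N with only 0.3 mm of travel. Back off and check.

Call:
{"method": "play_rows", "body": {"plan": [{"xyz": [0,0,0.3],"twist": 0,"claw": 0},{"xyz": [0,0,0.8],"twist": 0,"claw": 0},{"xyz": [0,-1,1],"twist": 0,"claw": 0},{"xyz": [0,-2.5,1.5],"twist": 0,"claw": 0},{"xyz": [0,-4,2.5],"twist": 0,"claw": 0}]}}

```text
t: 18.1
position: [0.4551, -0.0619, 0.1219]
ee_rot: [-0.674, -0.114, 0.13, 0.718]
force: [0.8, -0.4, 0.5]
grip_width: 0.0001
```

Call:
{"method": "play_rows", "body": {"plan": [{"xyz": [-0.5,0,1.8],"twist": 0,"claw": 0},{"xyz": [-1,0,3.6],"twist": 0,"claw": 0},{"xyz": [-1,0,5.4],"twist": 0,"claw": 0},{"xyz": [-1,0,7],"twist": 0,"claw": 0},{"xyz": [-1,0,7],"twist": 0,"claw": 0}]}}

```text
t: 18.6
position: [0.3695, 0.0971, 0.1333]
ee_rot: [-0.674, -0.116, 0.132, 0.718]
force: [-0.6, 0.3, -0.5]
grip_width: 0.0003
```

```bash
python3 look.py 14; python3 go.py .5 -.05 .08 109.7; python3 flush.py 14; python3 gap.py 14 220 262; python3 shift.py 14|tail -1;python3 - <<'E'
from h import *
a=load("top","14")["color"][...,::-1]
cv2.imwrite("pics/z14.png",cv2.resize(a[180:290,310:400],None,fx=5.4,fy=5.4,interpolation=cv2.INTER_CUBIC))
E
```

```text
t 18.7 pos [0.3719 0.0945 0.1334] yaw 109.98 F [-0.3 -0.4  0.5] w -0.1 J [ 0.04 -0.05 -0.64  1.01  0.06  1.26]
xyz units [ 2.86  1.65 -7.3 ] twist units 0.06 tilt -0.998
bar ang 19.75 93 0.23 head ang 19.82 78 0.23
436 head y -169.18 bar y -145.86 gap -0.06
530 head y -135.3 bar y -112.11 gap -0.18
624 head y -101.43 bar y -78.35 gap -0.29
bar y=+7 line 60 60 ang 19.79 ends [ 415.5 -156.1] [629.2 -79.2] y@x=530 -114.94 res 0.4
14 edge top (np.float32(19.73), np.float32(-108.0)) holes top [[588.4, -159.0, 104.0], [498.4, -191.3, 109.0]] holes side [[500.7, -193.0, 58.0], [591.1, -160.4, 56.0]]
```

View pics/z14.png

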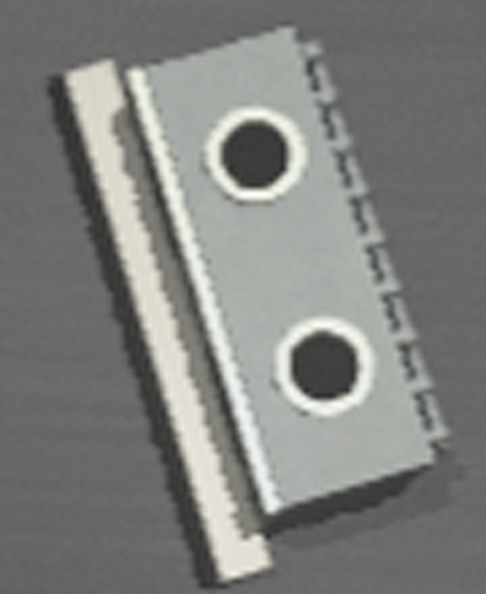

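View pics/g14.png

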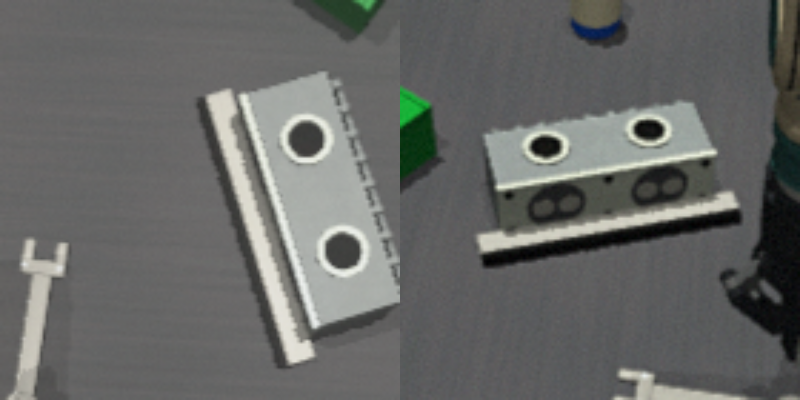

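The angles now agree within 0.07° (noise level) and the gap is uniform. I'll do one last light press at the middle so both ends bear.

```bash
python3 go.py .5126 -.0787 .085 109.8
```

```text
t 18.7 pos [0.3719 0.0945 0.1334] yaw 109.98 F [-0.3 -0.4  0.5] w -0.1 J [ 0.04 -0.05 -0.64  1.01  0.06  1.26]
xyz units [ 2.94  1.37 -8.54] twist units 0.04 tilt -0.998
```

Call:
{"method": "play_rows", "body": {"plan": [{"xyz": [0.6,0,-1.7],"twist": 0,"claw": 0},{"xyz": [1.2,0,-3.4],"twist": 0,"claw": 0},{"xyz": [1.8,0,-5.1],"twist": 0,"claw": 0},{"xyz": [2.4,0.5,-6.8],"twist": 0,"claw": 0},{"xyz": [2.9,1.3,-8.4],"twist": 0,"claw": 0}]}}

```text
t: 19.2
position: [0.5139, -0.0799, 0.0875]
ee_rot: [-0.676, -0.115, 0.128, 0.716]
force: [1.2, 0.7, 0.3]
grip_width: 0.0
```

```bash
python3 go.py .5126 -.0787 .017 109.8
```

```text
t 19.2 pos [ 0.5139 -0.0799  0.0875] yaw 109.83 F [1.2 0.7 0.3] w 0.0 J [-0.3   0.25 -0.42  0.95  0.04  0.92]
xyz units [-0.01  2.82 -0.1 ] twist units 0.01 tilt -0.9982
```

Call:
{"method": "play_rows", "body": {"plan": [{"xyz": [0,0.8,0.1],"twist": 0,"claw": 0},{"xyz": [0,1.6,0.1],"twist": 0,"claw": 0},{"xyz": [0,2.4,0],"twist": 0,"claw": 0},{"xyz": [0,2.8,0],"twist": 0,"claw": 0},{"xyz": [0,2.8,0],"twist": 0,"claw": 0}]}}

```text
t: 19.7
position: [0.5105, -0.0769, 0.016]
ee_rot: [-0.676, -0.114, 0.129, 0.717]
force: [0.2, -0.4, 0.0]
grip_width: -0.0002
```

```bash
python3 go.py .5193 -.0975 .017 109.8
```

```text
t 19.7 pos [ 0.5105 -0.0769  0.016 ] yaw 109.72 F [ 0.2 -0.4  0. ] w -0.2 J [-0.3   0.34 -0.48  0.8   0.04  0.93]
xyz units [ 0.05 -0.09 -0.89] twist units -0.02 tilt -0.9981
```

Call:
{"method": "play_rows", "body": {"plan": [{"xyz": [0.05,-0.04,-0.25],"twist": 0,"claw": 0},{"xyz": [0.05,-0.05,-0.5],"twist": 0,"claw": 0},{"xyz": [0.05,-0.06,-0.75],"twist": 0,"claw": 0},{"xyz": [0.05,-0.06,-0.75],"twist": 0,"claw": 0}]}}

```text
t: 20.1
position: [0.5196, -0.0954, 0.0173]
ee_rot: [-0.676, -0.114, 0.127, 0.716]
force: [-0.5, 0.2, 0.2]
grip_width: 0.0002
```

Call:
{"method": "play_rows", "body": {"plan": [{"xyz": [0,0,-0.08],"twist": 0,"claw": 0},{"xyz": [0,0,-0.14],"twist": 0,"claw": 0},{"xyz": [0,0,-0.14],"twist": 0,"claw": 0}]}}

```text
t: 20.4
position: [0.5203, -0.0975, 0.0174]
ee_rot: [-0.675, -0.114, 0.128, 0.717]
force: [-1.4, 4.1, 4.5]
grip_width: 0.0
```

Call:
{"method": "play_rows", "body": {"plan": [{"xyz": [0,0,-0.06],"twist": 0,"claw": 0},{"xyz": [0,0,-0.12],"twist": 0,"claw": 0},{"xyz": [0,0,-0.12],"twist": 0,"claw": 0}]}}

```text
t: 20.7
position: [0.5203, -0.0977, 0.0174]
ee_rot: [-0.673, -0.115, 0.128, 0.719]
force: [-2.5, 8.2, 6.9]
grip_width: 0.0001
```

Call:
{"method": "play_rows", "body": {"plan": [{"xyz": [0,0,-0.08],"twist": 0,"claw": 0},{"xyz": [0,0,-0.12],"twist": 0,"claw": 0}]}}

```text
t: 20.9
position: [0.5203, -0.0978, 0.0174]
ee_rot: [-0.671, -0.115, 0.129, 0.721]
force: [-2.0, 10.1, 8.6]
grip_width: -0.0004
```

Call:
{"method": "play_rows", "body": {"plan": [{"xyz": [0,0,0.15],"twist": 0,"claw": 0},{"xyz": [0,0,0.8],"twist": 0,"claw": 0},{"xyz": [0,-1,1],"twist": 0,"claw": 0},{"xyz": [0,-2.5,1.5],"twist": 0,"claw": 0},{"xyz": [0,-4,2.5],"twist": 0,"claw": 0}]}}

```text
t: 21.4
position: [0.5019, -0.0459, 0.1223]
ee_rot: [-0.671, -0.114, 0.129, 0.721]
force: [0.5, -0.3, -0.0]
grip_width: -0.0001
```

Call:
{"method": "play_rows", "body": {"plan": [{"xyz": [-1,0,1.8],"twist": 0,"claw": 0},{"xyz": [-2,0,3.6],"twist": 0,"claw": 0},{"xyz": [-2.5,0,5.4],"twist": 0,"claw": 0},{"xyz": [-3,0,7],"twist": 0,"claw": 0},{"xyz": [-3,0,7],"twist": 0,"claw": 0}]}}

```text
t: 21.9
position: [0.3674, 0.0957, 0.135]
ee_rot: [-0.671, -0.115, 0.131, 0.721]
force: [-0.1, 1.1, -0.8]
grip_width: -0.0002
```

```bash
python3 look.py 15; python3 go.py .5 -.05 .08 109.7; python3 flush.py 15; python3 gap.py 15 220 262; python3 shift.py 15|tail -1;python3 bar.py 15 321 215
python3 - <<'E'
from h import *
cv2.imwrite("pics/full15.png",load("top","15")["color"][...,::-1]);
a=load("top","0")["color"];b=load("top","15")["color"]
d=cv2.absdiff(a,b).max(2)
for n,(x0,y0,x1,y1) in dict(mug=(258,100,300,160),wrench=(248,240,278,312),can=(448,200,492,244)).items(): print(n,(d[y0:y1,x0:x1]>40).sum())
E
```

```text
t 22.0 pos [0.3715 0.0937 0.1356] yaw 109.92 F [0.5 0.6 0.6] w 0.2 J [ 0.03 -0.06 -0.64  1.01  0.07  1.25]
xyz units [ 2.89  1.69 -7.3 ] twist units 0.04 tilt -0.9974
bar ang 19.75 93 0.24 head ang 19.82 78 0.23
436 head y -169.18 bar y -145.86 gap -0.06
530 head y -135.31 bar y -112.11 gap -0.18
624 head y -101.43 bar y -78.36 gap -0.29
bar y=+7 line 60 60 ang 19.78 ends [ 415.5 -156.1] [629.2 -79.3] y@x=530 -114.93 res 0.39
15 edge top (np.float32(19.73), np.float32(-107.99)) holes top [[588.4, -159.1, 102.0], [498.2, -191.3, 107.0]] holes side [[500.7, -193.0, 58.0], [591.2, -160.1, 57.0]]
bar strip c [588.7 -62.3] size [1309.3 1904. ] ang -87.16
bar mid [587.4 -58.5] along 79.0 gap 38.6
mug 0
wrench 88
can 0
```

View pics/full15.png

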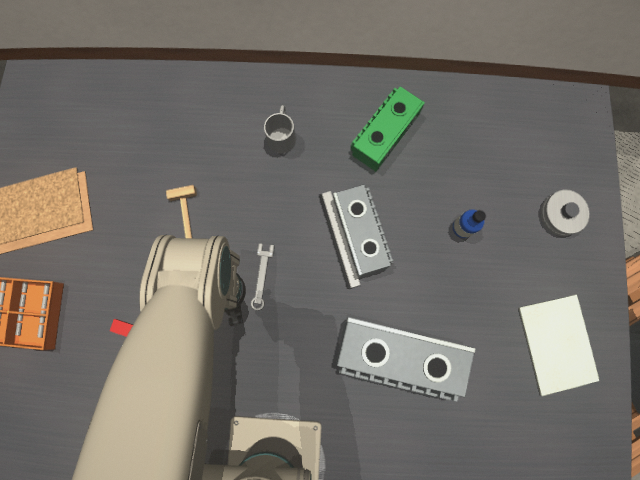

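The bar (321–358, 190–287) lies along the left foot of the small grey head and sticks out past both ends. The mug, wrench and bottle are where they were. The central press moved nothing further, so the bar is home. Handing in.

Call:
{"method": "play_rows", "body": {"plan": [{"xyz": [0,0,0],"twist": 0,"claw": 0},{"xyz": [0,0,0],"twist": 0,"claw": 0}]}}

```text
t: 22.2
position: [0.3723, 0.0932, 0.1356]
ee_rot: [-0.672, -0.115, 0.129, 0.72]
force: [0.1, 0.6, -0.2]
grip_width: -0.0003
```

```bash
python3 -c "
from rig import bot; print(bot.finish_job())"
```

```text
the job is handed in; nothing more can be done
None
```

The straightedge lies flat on the bench, pressed flush along the foot of the small grey head's gasket face. The head did move slightly: about 1–1.5 mm straight back, away from the face. I handed in at about 22 s of the 58 s allowed, with the gripper well clear.

- **How it was done:** I lifted the bar off the cradle and set it down about 40 mm from the face with the ground edge towards it. I then slid it home with the closed fingers: at the middle, near the -x end, and a last press at the middle of about 10 N.
- **Fit against the face:** the top camera puts the bar at 19.75° and the head at 19.82°. The measured gap is between -0.06 and -0.29 mm along the whole length, which is within measuring error. The last press moved nothing further.
- **Ends:** the bar sticks out past both ends of the face.
- **What went wrong:** when I opened the jaws to set the bar down, the force reading reached about 16 N and the head shifted. The gripper most likely touched it. I left it there because pushing it back could have overshot by as much. I measured no further movement during the pressing.
- **Bystanders:** the mug and oil bottle are pixel-identical to the start. The wrench area shows a few changed pixels, which I put down to the arm's shadow.
- **A check that failed:** my last run to locate the bar's centre picked up the bench instead of the bar. I judged how far it sticks out from the picture and the earlier measurement.

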